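# Set out the engraver's pitch bowls on their ring pads

### The arm

A 6-joint arm with a two-finger parallel gripper is mounted at the origin on the work surface. World frame = base frame: x ahead of the robot, y to its left, z up, the work surface at z = 0. Lengths are in m, angles in rad, forces in N, time in s.
With the tool pointing down it reaches from about 0.35 to 0.775 m from the base axis. Payload 5.5 kg.
Tool frame: the origin (TCP) lies at the very end of the fingers, on their centre line; the grasp point (between the pads) lies 19 mm behind it; z points along the fingers, y is the line along which they close (so a half turn about z gives the same grasp; the last joint's range is limited). The gripper opens to 85 mm and grips with 20 to 120 N. Pads are 22 mm wide; open, the fingers measure 114 mm over their backs; the gripper's body (76 mm by 85 mm) begins 54 mm behind the grasp point. The pads swing forward as they close: fully open they stand 13 mm farther back than shut.
Start: joints at [-1.257, 0.313, 0.046, 1.304, 0, 1.431], TCP at [0.252, -0.517, 0.231] pointing down, gripper open.
Joint ranges: [-2.76, 2.76], [-0.86, 1.69], [-1.03, 1.26], [-2.2, 2.34], [-1.47, 1.5], [-3.14, 3.14]. Speed limits (rad/s): [2.57, 2.57, 3.14, 3.14, 3.14, 3.14].

### API

Orientations are given as a unit quaternion [w, x, y, z].
In Python, from workcell import get_state, read_camera, calibration, hand_in gives the robot as it stands.
- The arm moves only by the tool drive_tool, never from a script. Its argument "deltas" is a list that holds one entry, the list of rows, each a list of 7 numbers: the closure in counts, from 0 (fully open) to 255 (shut), then the shift along the tool's x, y, z in m, then the turn, a rotation vector about the tool's x, y, z in degrees. A call has 1 to 12 rows; each row is the pose to reach, as a shift and turn from the pose commanded when the call began, along the tool's axes at that moment; what a row does not reach only later rows make up. A row lasts 1/8 s, in which the tool goes at most 62.5 mm and 10.7 degrees, less where a joint would pass 70% of its speed; a pose out of reach is approached as far as the arm can. A call with a gripper value outside its range is refused whole. The fingers move at their own pace and stop on an object; "newtons" is the grip in N (left out, the last holds). Time passes only in rows, so rows that repeat a pose let the fingers close. It gives the time, the measured TCP pose, the force, the opening and the grip force at its end, in the units of the state.
- get_state(): the state, without advancing time (a new reading comes with each control period).
- read_camera(name): name is "side" or "top"; returns (picture, depth): 400x640x3 uint8, red, green, blue; 400x640 float32, m along the optical axis (not along the pixel's ray), 0 where there is no reading.
- calibration(name): a dict with "mtx" (3x3 intrinsics, pixels), "world_from_camera" (4x4, takes a point from camera to world coordinates). Camera axes: x right, y up, looking along -z (the intrinsics and any distortion apply to the point x, -y, -z); pixel columns grow to the right and rows downward; lengths in m; the calibration is good to about 2 mm. A picture is of the moment at which its call begins. calibration takes no time and is no camera call.
- hand_in(): hands the job in; it is judged then, once.
The state is a dict: "clock": time; "joint_pos": joint angles; "qvel": joint speeds; "tau": joint torques, N m; "tcp_pos": TCP position; "orientation": TCP orientation; "wrist_force": force on the tool from outside, world axes, zero at the start; "ft_torque": the same for the moment, N m; "finger_gap": finger opening in m; "grip_force": force on a finger pad.
Only numpy, scipy, OpenCV 4.12 (cv2) and the standard library are available. Lean on these libraries where they do the work, as an engineer would, in place of code of your own. Each camera call takes 0.05 s, during which the arm holds its last target. There are 200 camera calls.

### The job

Set up the bench for engraving: stand each of the three pitch bowls that have a silver piece in them upright in the middle of the ring pad of its own size. The medium pad is still taken by an empty bowl; stand that one in the white tray beside the empty bowl already there, without pushing the latter about. Do not drop or tip over any bowl, and leave the hammer alone.

Things in the scene. Friction and masses are not known exactly. Their poses are not given: they have to be found in the camera images.
- bowl_l: Large pitch bowl: dark iron, upright, 66 mm across, 48 mm tall to the rim, filled with dark red pitch; a bright silver round medal, 31 mm, stands 9 mm above the rim in it. Origin: centre of its 41 mm flat foot, z up. Rounded out from the foot to 26 mm, from there to 36 mm a straight band (grip there, any yaw, from above); above it narrows. About 600 g.
- bowl_m: Medium pitch bowl: dark iron, upright, 53 mm across, 41 mm tall to the rim, filled with dark red pitch; a bright silver square plaque, 23 mm, stands 8 mm above the rim in it. Origin: centre of its 32 mm flat foot, z up. Rounded out from the foot to 21 mm, from there to 31 mm a straight band (grip there, any yaw, from above); above it narrows. About 360 g.
- bowl_s: Small pitch bowl: dark iron, upright, 41 mm across, 35 mm tall to the rim, filled with dark red pitch; a bright silver round bezel, 19 mm, stands 7 mm above the rim in it. Origin: centre of its 23 mm flat foot, z up. Rounded out from the foot to 17 mm, from there to 27 mm a straight band (grip there, any yaw, from above); above it narrows. About 200 g.
- empty_m: Empty medium pitch bowl: dark iron, upright, 53 mm across, 41 mm tall to the rim, filled with dark red pitch; no silver piece in it. Origin: centre of its 32 mm flat foot, z up. Rounded out from the foot to 21 mm, from there to 31 mm a straight band (grip there, any yaw, from above); above it narrows. About 340 g. Starts on the medium pad.
- pad_l: Large ring pad: flat tan leather ring, 70 mm outside, 24 mm hole, 11 mm thick, fixed to the bench. Origin: centre of its underside. It is 4 mm wider than its bowl (the large one), whose flat foot stands on top of it, centred over the hole.
- pad_m: Medium ring pad: flat tan leather ring, 57 mm outside, 18 mm hole, 11 mm thick, fixed to the bench. Origin: centre of its underside. It is 4 mm wider than its bowl (the medium one), whose flat foot stands on top of it, centred over the hole. At the start the empty medium bowl stands on it and hides most of it.
- pad_s: Small ring pad: flat tan leather ring, 45 mm outside, 13 mm hole, 11 mm thick, fixed to the bench. Origin: centre of its underside. It is 4 mm wider than its bowl (the small one), whose flat foot stands on top of it, centred over the hole.
- tray: Shallow white tray, 215 (its x) by 140 (its y) mm outside, 12 mm high, walls 4 mm, floor 4 mm thick, fixed to the bench. Origin: centre of its underside. An empty large bowl already stands near its -x end; the +x half is free.
- empty_l: Empty large pitch bowl: dark iron, upright, 66 mm across, 48 mm tall to the rim, filled with dark red pitch; no silver piece in it. Origin: centre of its 41 mm flat foot, z up. Rounded out from the foot to 26 mm, from there to 36 mm a straight band (grip there, any yaw, from above); above it narrows. About 560 g. Stands in the tray from the start and stays there.
- hammer: Chasing hammer lying on the bench to the right of the work, 245 mm long with a slim wooden handle along its x and a steel head 67 mm wide at the +x end, 25 mm high. Origin on the bench under the handle, 90 mm from the head. Not part of the job.
Things that resemble listed ones, but are neither listed nor needed, are in the scene too. What is shaped like the bowl_m but orange or pink is not meant.

How it is judged:
By the outcome, as a careful person would: the job done as asked, in the order asked, and still so for the second after the job is handed in, with the robot touching nothing.
It also fails if it takes over 104 s, if anything falls off the work surface, if the arm or the gripper's body presses on something with over 40 N, if the wrist force passes 120 N, or if a joint passes its speed limit or range.

## Working session

There is one attempt and no reset: what is moved stays moved. The work goes in short steps, Python scripts to look and compute and a tool call to move; the robot and the scene stay as the last step left them, time stands still between calls to the robot, and variables do not carry over. Pictures are saved under pics/ and viewed, at most 14 in all, crops included, and the job is handed in when it is done.

Besides the shell and the picture viewer there is one more tool, called after "Emit:" as a command line: name --argument value ..., lists and objects as JSON in quotes. drive_tool: Moves the arm, as the interface text tells. Its arguments: {"type":"object","properties":{"deltas":{"type":"array","items":{"type":"array","items":{"type":"array","items":{"type":"number"}}}},"newtons":{"type":"number"}},"required":["deltas"]}

```bash
mkdir -p pics; cat > h.py <<'E'
import numpy as np, cv2
from workcell import *
def snap(n):
    p,d=read_camera(n); np.savez(f'{n}.npz',p=p,d=d); return p,d
def ray(n,u,v):
    c=calibration(n); k=np.array(c['mtx']); T=np.array(c['world_from_camera'])
    a=np.linalg.solve(k,[u,v,1]); return T[:3,3],T[:3,:3]@np.array([a[0],-a[1],-a[2]])
def at_z(n,u,v,z):
    o,r=ray(n,u,v); return o+r*(z-o[2])/r[2]
def cloud(n,d):
    c=calibration(n); k=np.array(c['mtx']); T=np.array(c['world_from_camera'])
    v,u=np.mgrid[:400,:640]; a=np.stack([u,v,np.ones_like(u)],-1)@np.linalg.inv(k).T*d[...,None]
    return (a*[1,-1,-1])@T[:3,:3].T+T[:3,3]
E
python3 - <<'E'
from h import *
for n in('top','side'):
    p,d=snap(n); cv2.imwrite(f'pics/{n}0.png',p[...,::-1]); c=calibration(n); print(n,{k:np.round(v,3).tolist() for k,v in c.items()})
s=get_state(); print({k:np.round(v,3).tolist() for k,v in s.items()})
E
```

```text
top {'mtx': [[463.962, 0.0, 316.319], [0.0, 463.962, 196.973], [0.0, 0.0, 1.0]], 'world_from_camera': [[-0.011, 0.992, -0.122, 0.457], [-1.0, -0.013, -0.015, -0.107], [-0.016, 0.122, 0.992, 1.122], [0.0, 0.0, 0.0, 1.0]]}
side {'mtx': [[487.547, 0.0, 319.956], [0.0, 487.547, 197.243], [0.0, 0.0, 1.0]], 'world_from_camera': [[-0.979, 0.157, -0.132, 0.446], [-0.205, -0.706, 0.678, 0.692], [0.014, 0.691, 0.723, 0.875], [0.0, 0.0, 0.0, 1.0]]}
{'clock': 0.1, 'joint_pos': [-1.257, 0.314, 0.045, 1.304, -0.0, 1.431], 'qvel': [-0.001, -0.002, 0.004, -0.002, 0.001, 0.001], 'tau': [0.003, -48.173, 29.924, 0.013, -0.0, -0.0], 'tcp_pos': [0.252, -0.516, 0.231], 'orientation': [-0.001, 0.974, 0.225, -0.0], 'wrist_force': [0.567, -0.246, 0.367], 'ft_torque': [-0.013, 0.052, -0.034], 'grip_force': 0.0, 'finger_gap': 0.085}
```

View pics/top0.png

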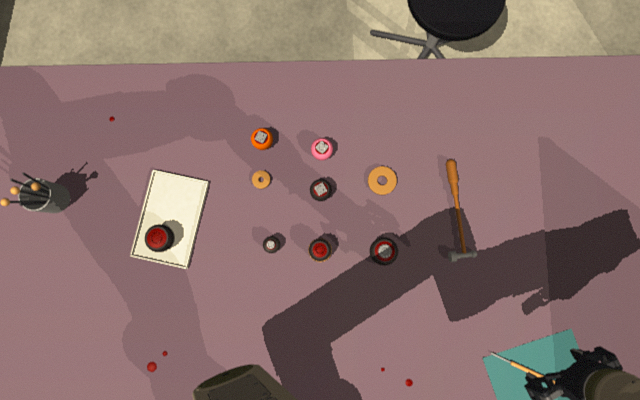

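View pics/side0.png

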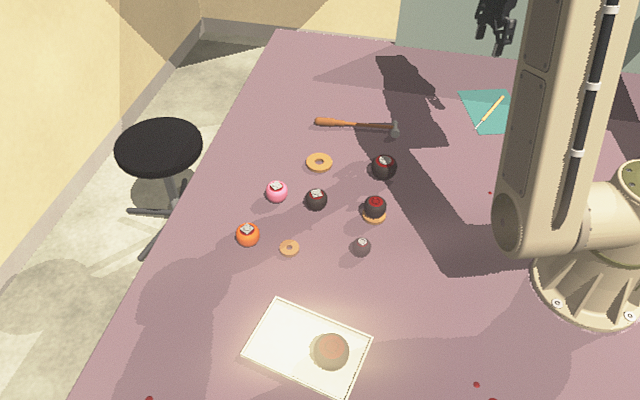

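The top picture shows these items, by pixel:
- **Dark bowls with silver:** bowl_l (384,251), bowl_m (320,188) and bowl_s (271,243).
- **Look-alikes of bowl_m:** orange (261,138), pink (321,149), and the dark empty_m (320,248) on pad_m.
- **Pads:** pad_l (382,180) and pad_s (261,180).
- **Tray and the rest:** tray (170,218), empty_l (158,237) and the hammer (455,210).

I choose the dark bowl with the square plaque at (320,188) as bowl_m, and will check it in a crop.

```bash
python3 - <<'E'
from h import *
t=np.load('top.npz');s=np.load('side.npz')
cv2.imwrite('pics/tc.png',cv2.resize(t['p'][125:275,235:415,::-1],None,fx=4,fy=4,interpolation=cv2.INTER_CUBIC))
cv2.imwrite('pics/sc.png',cv2.resize(s['p'][145:275,225:405,::-1],None,fx=4,fy=4,interpolation=cv2.INTER_CUBIC))
T=cloud('top',t['d']);S=cloud('side',s['d'])
for n,(u,v) in dict(bowl_l=(384,251),bowl_m=(320,188),bowl_s=(271,243),empty_m=(320,248),pad_l=(382,180),pad_s=(261,180),empty_l=(158,237),orange=(261,138),pink=(321,149)).items():
    g=at_z('top',u,v,.04)
    print(n,np.round(g,3))
    for m,C in(('T',T),('S',S)):
        q=C[np.hypot(C[...,0]-g[0],C[...,1]-g[1])<.05]; q=q[(q[:,2]>.006)&(q[:,2]<.1)]
        print('  ',m,len(q),'z99',np.round(np.percentile(q[:,2],[20,50,80,99]),4),'mid',np.round((np.percentile(q,2,0)+np.percentile(q,98,0))/2,4)[:2],'ext',np.round(np.ptp(np.sort(q,0)[len(q)//50:-len(q)//50],axis=0),3))
E
```

```text
bowl_l [ 0.462 -0.246  0.04 ]
   T 648 z99 [0.0445 0.049  0.0531 0.0588] mid [ 0.4637 -0.2455] ext [0.057 0.059 0.025]
   S 530 z99 [0.0288 0.0437 0.0491 0.056 ] mid [ 0.4641 -0.2388] ext [0.059 0.055 0.044]
bowl_m [ 0.611 -0.1    0.04 ]
   T 398 z99 [0.0368 0.0415 0.046  0.052 ] mid [ 0.6094 -0.0999] ext [0.049 0.05  0.044]
   S 397 z99 [0.0244 0.037  0.0426 0.049 ] mid [ 0.6094 -0.093 ] ext [0.047 0.041 0.037]
bowl_s [0.484 0.016 0.04 ]
   T 244 z99 [0.0311 0.0348 0.0389 0.0447] mid [0.4827 0.0167] ext [0.037 0.038 0.037]
   S 293 z99 [0.0227 0.0313 0.0358 0.0415] mid [0.4824 0.0233] ext [0.037 0.032 0.03 ]
empty_m [ 0.471 -0.098  0.04 ]
   T 451 z99 [0.0465 0.0519 0.0545 0.0585] mid [ 0.4679 -0.0972] ext [0.05  0.049 0.05 ]
   S 544 z99 [0.0114 0.0433 0.0513 0.0551] mid [ 0.4689 -0.0899] ext [0.05  0.042 0.048]
pad_l [ 0.629 -0.246  0.04 ]
   T 580 z99 [0.0096 0.0116 0.0136 0.0162] mid [ 0.6336 -0.2496] ext [0.064 0.063 0.009]
   S 341 z99 [0.0081 0.0096 0.0111 0.0139] mid [ 0.6343 -0.2463] ext [0.063 0.065 0.007]
pad_s [0.632 0.04  0.04 ]
   T 255 z99 [0.0097 0.0119 0.0137 0.0166] mid [0.6404 0.0436] ext [0.041 0.043 0.01 ]
   S 242 z99 [0.0081 0.0095 0.0112 0.0133] mid [0.6409 0.0473] ext [0.04  0.041 0.006]
empty_l [0.501 0.28  0.04 ]
   T 893 z99 [0.0083 0.0508 0.0543 0.0585] mid [0.5007 0.2763] ext [0.084 0.074 0.052]
   S 1125 z99 [0.0424 0.0504 0.0528 0.0556] mid [0.5001 0.2847] ext [0.061 0.056 0.048]
orange [0.734 0.04  0.04 ]
   T 397 z99 [0.0356 0.041  0.0456 0.0517] mid [0.7358 0.0394] ext [0.048 0.049 0.044]
   S 460 z99 [0.0268 0.0381 0.0426 0.0493] mid [0.7353 0.0462] ext [0.046 0.043 0.036]
pink [ 0.705 -0.103  0.04 ]
   T 391 z99 [0.0364 0.0415 0.0464 0.0522] mid [ 0.7085 -0.1047] ext [0.047 0.048 0.028]
   S 387 z99 [0.0259 0.0365 0.0424 0.0494] mid [ 0.7087 -0.0974] ext [0.046 0.042 0.037]
```

View pics/tc.png

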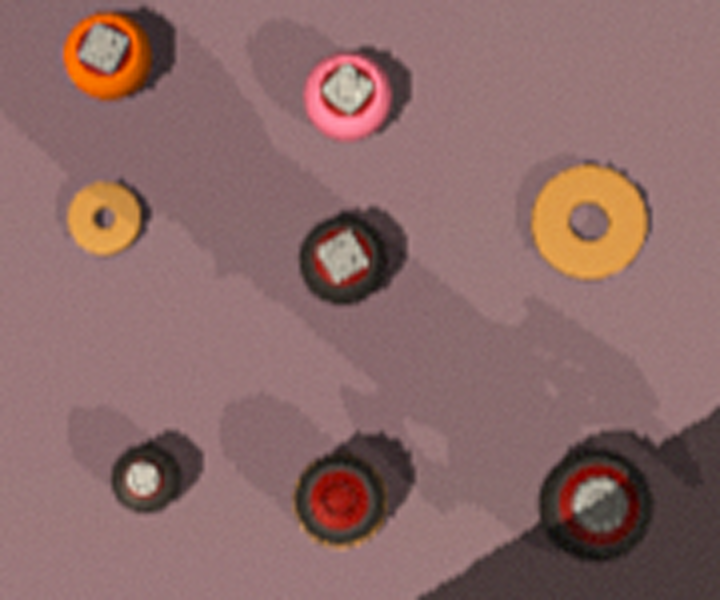

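View pics/sc.png

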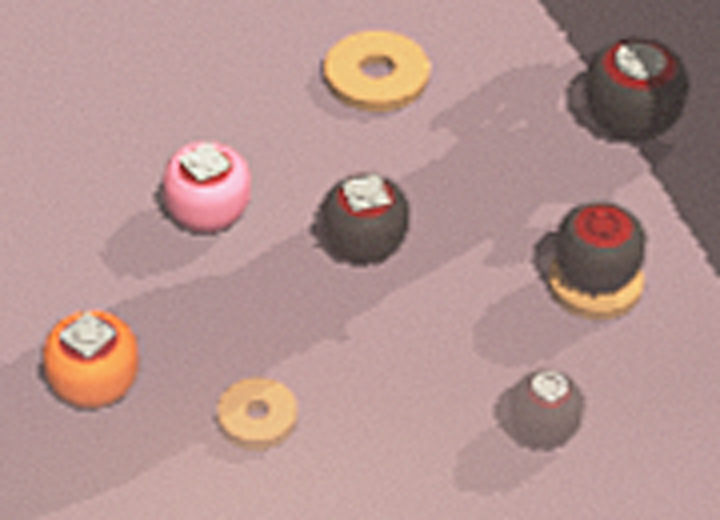

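The crops confirm it: the dark bowl with the square plaque, top (320.5,189) and side (316,193), is bowl_m. The one on the tan pad, top (320,249), is empty. Next I triangulate from both views.

```bash
python3 - <<'E'
from h import *
def tri(a,b):
    o1,r1=ray('top',*a);o2,r2=ray('side',*b)
    s=np.linalg.lstsq(np.stack([r1,-r2],1),o2-o1,rcond=None)[0]
    p,q=o1+s[0]*r1,o2+s[1]*r2; return (p+q)/2,np.linalg.norm(p-q)
tc=lambda x,y:(235+(x+.5)/4-.5,125+(y+.5)/4-.5)
sc=lambda x,y:(225+(x+.5)/4-.5,145+(y+.5)/4-.5)
P=dict(bowl_l=((600,502),(638,61)),bowl_m=((342,256),(366,193)),bowl_s=((143,479),(549,385)),empty_m=((341,497),(603,226)),pad_l=((590,221),(377,66)),pad_s=((105,218),(258,407)),orange=((106,47),(89,333)),pink=((347,89),(204,161)))
Z=dict(bowl_l=.057,bowl_m=.049,bowl_s=.042,empty_m=.05,pad_l=.011,pad_s=.011,orange=.049,pink=.049)
for n,(a,b) in P.items():
    p,e=tri(tc(*a),sc(*b)); print(n,np.round(p*1e3,1),'gap',round(e*1e3,1),'T@z',np.round(at_z('top',*tc(*a),Z[n])*1e3,1)[:2],'S@z',np.round(at_z('side',*sc(*b),Z[n])*1e3,1)[:2])
o=[((596,503),.031,'l'),((342,257),.026,'m'),((147,478),.022,'s'),((340,498),.037,'em')]
for a,z,n in o: print('outline',n,np.round(at_z('top',*tc(*a),z)*1e3,1))
for a in((154,170),(209,180),(187,268),(131,256)): print('tray T',np.round(at_z('top',*a,.012)*1e3,1))
for a in((277,298),(372,341),(342,400),(240,352)): print('tray S',np.round(at_z('side',*a,.012)*1e3,1))
for n in('top','side'):
    C=cloud(n,np.load(n+'.npz')['d']); m=(abs(C[...,0]-.55)<.02)&(abs(C[...,1]+.05)<.02); print(n,'bench',np.median(C[m][:,2]))
    m=(abs(C[...,0]-.6)<.02)&(abs(C[...,1]-.26)<.02); print(' tray',np.median(C[m][:,2]))
    q=C[(np.hypot(C[...,0]-.50,C[...,1]-.28)<.06)&(C[...,2]>.025)];print(' empty_l',np.round((np.percentile(q,2,0)+np.percentile(q,98,0))/2,4))
E
```

```text
bowl_l [ 464.4 -246.3   49.2] gap 0.1 T@z [ 464.3 -245.3] S@z [ 464.3 -237.5]
bowl_m [ 609.4 -100.1   43.5] gap 0.2 T@z [ 608.7 -100.1] S@z [608.2 -94.9]
bowl_s [481.1  17.3  39.3] gap 1.1 T@z [480.5  16.9] S@z [481.6  19.5]
empty_m [468.3 -97.9  49.9] gap 1.0 T@z [468.8 -97.9] S@z [467.8 -97.8]
pad_l [ 633.9 -250.5    7.6] gap 0.2 T@z [ 633.5 -250.1] S@z [ 633.1 -246.9]
pad_s [639.6  44.    9.6] gap 0.3 T@z [639.2  43.8] S@z [639.5  45. ]
orange [736.9  39.2  43.4] gap 0.7 T@z [735.8  38.5] S@z [734.6  43.7]
pink [ 709.7 -104.2   44.4] gap 0.7 T@z [ 708.2 -104.2] S@z [708.6 -99.8]
outline l [ 463.9 -246.4   31. ]
outline m [ 611.4 -100.    26. ]
outline s [481.5  16.9  22. ]
outline em [468.4 -97.2  37. ]
tray T [665.1 305.4  12. ]
tray T [638.6 170.1  12. ]
tray T [427.5 218.9  12. ]
tray T [457.2 354.   12. ]
tray S [630.5 180.   12. ]
tray S [428.1 233.1  12. ]
tray S [464.8 355.2  12. ]
tray S [667.3 307.7  12. ]
top bench 0.0008736056005723691
 tray 0.004958747057617674
 empty_l [0.4992 0.2761 0.0454]
side bench -0.0010915081564827345
 tray 0.003033595555995583
 empty_l [0.4997 0.2846 0.0418]
```

Emit:
drive_tool --deltas '[[[0, 0.3775, -0.2815, 0.08, 0, 0, -64], [0, 0.3775, -0.2815, 0.08, 0, 0, -64], [0, 0.3775, -0.2815, 0.08, 0, 0, -64], [0, 0.3775, -0.2815, 0.08, 0, 0, -64], [0, 0.3775, -0.2815, 0.08, 0, 0, -64], [0, 0.3775, -0.2815, 0.08, 0, 0, -64], [0, 0.3775, -0.2815, 0.08, 0, 0, -64], [0, 0.3775, -0.2815, 0.08, 0, 0, -64], [0, 0.3775, -0.2815, 0.08, 0, 0, -64], [0, 0.3775, -0.2815, 0.08, 0, 0, -64], [0, 0.3775, -0.2815, 0.08, 0, 0, -64]]]' --newtons 50

```text
clock: 1.48
tcp_pos: [0.4677, -0.0994, 0.1514]
orientation: [0.0, 0.708, 0.706, -0.0]
wrist_force: [0.0, -0.1, -1.2]
finger_gap: 0.0853
grip_force: 0.0
```

Emit:
drive_tool --deltas '[[[0, 0.0015, 0.0005, 0.05, 0, 0, 0], [0, 0.0015, 0.0005, 0.1, 0, 0, 0], [0, 0.0015, 0.0005, 0.13, 0, 0, 0], [0, 0.0015, 0.0005, 0.139, 0, 0, 0], [0, 0.0015, 0.0005, 0.139, 0, 0, 0], [255, 0.0015, 0.0005, 0.139, 0, 0, 0], [255, 0.0015, 0.0005, 0.139, 0, 0, 0], [255, 0.0015, 0.0005, 0.139, 0, 0, 0], [255, 0.0015, 0.0005, 0.139, 0, 0, 0], [255, 0.0015, 0.0005, 0.139, 0, 0, 0]]]' --newtons 50

```text
clock: 2.72
tcp_pos: [0.4694, -0.0974, 0.0139]
orientation: [0.001, 0.707, 0.707, 0.0]
wrist_force: [-1.1, -1.3, 6.5]
finger_gap: 0.0514
grip_force: 50.7
```

Emit:
drive_tool --deltas '[[[255, 0, 0, -0.01, 0, 0, 0], [255, 0, 0, -0.04, 0, 0, 0], [255, 0, 0, -0.08, 0, 0, 0], [255, 0.03, 0.011, -0.08, 0, 0, 0], [255, 0.08, 0.029, -0.08, 0, 0, 0], [255, 0.135, 0.049, -0.08, 0, 0, 0], [255, 0.19, 0.07, -0.08, 0, 0, 0], [255, 0.245, 0.09, -0.08, 0, 0, 0], [255, 0.295, 0.108, -0.08, 0, 0, 0], [255, 0.33, 0.121, -0.08, 0, 0, 0], [255, 0.3485, 0.1275, -0.08, 0, 0, 0], [255, 0.3485, 0.1275, -0.08, 0, 0, 0]]]'

```text
clock: 4.22
tcp_pos: [0.5957, 0.2532, 0.0921]
orientation: [-0.0, 0.706, 0.708, -0.0]
wrist_force: [1.1, -1.3, -4.5]
finger_gap: 0.051
grip_force: 53.1
```

```bash
python3 - <<'E'
from h import *
t,_=snap('top');s,_=snap('side')
cv2.imwrite('pics/a.png',np.hstack([cv2.resize(t[130:290,120:340,::-1],None,fx=1.8,fy=1.8),cv2.resize(s[180:340,180:400,::-1],None,fx=1.8,fy=1.8)]))
E
```

```text
(no output)
```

View pics/a.png

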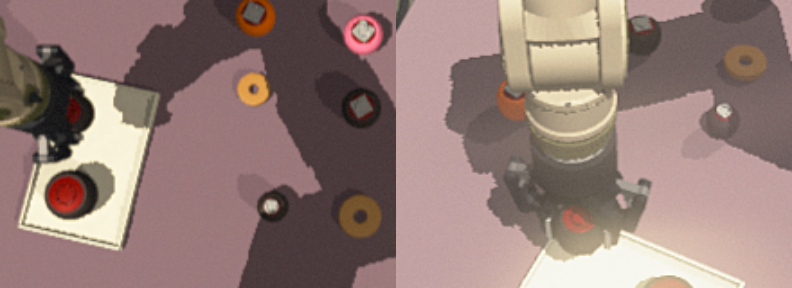

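The picture shows empty_m held over the free half of the tray, left crop (75,112). pad_m is now clear at top (320,250). I lower it next.

Emit:
drive_tool --deltas '[[[255, -0.002, 0, 0.03, 0, 0, 0], [255, -0.002, 0, 0.06, 0, 0, 0], [255, -0.002, 0, 0.075, 0, 0, 0], [255, -0.002, 0, 0.08, 0, 0, 0], [255, -0.002, 0, 0.082, 0, 0, 0], [255, -0.002, 0, 0.083, 0, 0, 0], [255, -0.002, 0, 0.083, 0, 0, 0]]]'

```text
clock: 5.2
tcp_pos: [0.5965, 0.2498, 0.0101]
orientation: [0.0, 0.707, 0.707, 0.001]
wrist_force: [0.0, -0.5, -4.3]
finger_gap: 0.0514
grip_force: 53.2
```

Emit:
drive_tool --deltas '[[[255, 0, 0, 0.001, 0, 0, 0], [255, 0, 0, 0.002, 0, 0, 0], [255, 0, 0, 0.002, 0, 0, 0]]]'

```text
clock: 5.58
tcp_pos: [0.5959, 0.2496, 0.0072]
orientation: [-0.0, 0.707, 0.707, -0.0]
wrist_force: [-0.7, -0.0, -3.7]
finger_gap: 0.0509
grip_force: 53.2
```

Emit:
drive_tool --deltas '[[[255, 0, 0, 0.0005, 0, 0, 0], [255, 0, 0, 0.001, 0, 0, 0], [255, 0, 0, 0.001, 0, 0, 0]]]'

```text
clock: 5.95
tcp_pos: [0.5959, 0.2497, 0.007]
orientation: [0.0, 0.707, 0.707, 0.0]
wrist_force: [-3.3, -0.5, 3.8]
finger_gap: 0.051
grip_force: 53.6
```

Emit:
drive_tool --deltas '[[[60, 0, 0, 0, 0, 0, 0], [0, 0, 0, 0, 0, 0, 0], [0, 0, 0, 0, 0, 0, 0], [0, 0, 0, -0.02, 0, 0, 0], [0, 0, 0, -0.07, 0, 0, 0], [0, 0, 0, -0.12, 0, 0, 0], [0, -0.05, 0.002, -0.12, 0, 0, 0], [0, -0.11, 0.004, -0.12, 0, 0, 0], [0, -0.17, 0.007, -0.12, 0, 0, 0], [0, -0.23, 0.009, -0.12, 0, 0, 0], [0, -0.29, 0.011, -0.12, 0, 0, 0], [0, -0.35, 0.0135, -0.12, 0, 0, 0]]]'

```text
clock: 7.45
tcp_pos: [0.6095, -0.1023, 0.1265]
orientation: [0.0, 0.707, 0.707, 0.0]
wrist_force: [0.2, 0.9, -0.1]
finger_gap: 0.0855
grip_force: 0.0
```

```bash
cp top.npz topA.npz; python3 - <<'E'
from h import *
tA=np.load('topA.npz')['p']
t,_=snap('top');s,_=snap('side'); r=lambda a,f:cv2.resize(a[...,::-1],None,fx=f,fy=f,interpolation=cv2.INTER_CUBIC)
A=r(t[165:275,125:215],4); B=r(tA[225:275,295:345],4); B=np.vstack([B,r(tA[220:270,245:295],4),np.zeros((40,200,3),np.uint8)])
cv2.imwrite('pics/b.png',np.hstack([A,B]))
E
```

```text
(no output)
```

View pics/b.png

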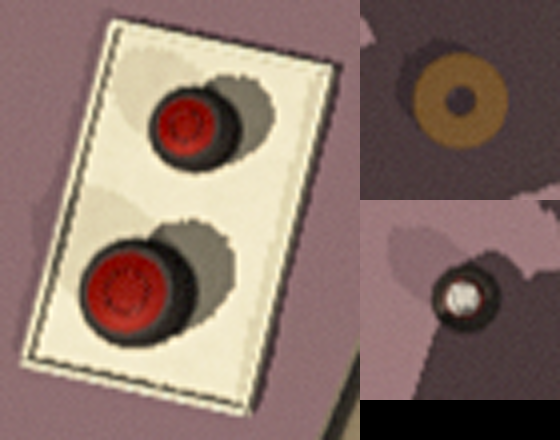

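empty_m stands upright in the tray, pitch centre at crop (187,126), clear of empty_l at (126,290). The pad_m ring centre is at crop (101,101).

```bash
python3 - <<'E'
from h import *
f=lambda x,y,u,v:(u+(x+.5)/4-.5,v+(y+.5)/4-.5)
print('empty_m pitch',at_z('top',*f(187,126,125,165),.044)*1e3,'outline',at_z('top',*f(195,129,125,165),.030)*1e3)
print('pad_m',at_z('top',*f(101,101,295,225),.011)*1e3)
for n in('topA','top'):
  z=np.load(n+'.npz');C=cloud('top',z['d'])
  g=(.468,-.098,.01,.02,.04) if n=='topA' else(.596,.25,.03,.06,.035)
  q=C[(np.hypot(C[...,0]-g[0],C[...,1]-g[1])<g[4])&(C[...,2]>g[2]-.003)&(C[...,2]<g[3])]
  print(n,len(q),np.round((np.percentile(q,2,0)+np.percentile(q,98,0))/2*1e3,1))
E
```

```text
empty_m pitch [596.11613796 250.36055632  44.        ] outline [596.05716278 250.15534943  30.        ]
pad_m [466.88174216 -97.55374092  11.        ]
topA 397 [467.9 -96.7  11.9]
top 406 [596.  247.9  41.4]
```

Emit:
drive_tool --deltas '[[[0, 0, 0, 0.05, 0, 0, 0], [0, 0, 0, 0.09, 0, 0, 0], [0, 0, 0, 0.115, 0, 0, 0], [0, 0, 0, 0.122, 0, 0, 0], [0, 0, 0, 0.123, 0, 0, 0], [255, 0, 0, 0.123, 0, 0, 0], [255, 0, 0, 0.123, 0, 0, 0], [255, 0, 0, 0.123, 0, 0, 0], [255, 0, 0, 0.123, 0, 0, 0], [255, 0, 0, 0.123, 0, 0, 0]]]'

```text
clock: 8.8
tcp_pos: [0.6103, -0.1006, 0.005]
orientation: [0.001, 0.707, 0.707, 0.001]
wrist_force: [-1.8, 0.8, 5.5]
finger_gap: 0.0514
grip_force: 51.2
```

Emit:
drive_tool --deltas '[[[255, 0, 0, -0.01, 0, 0, 0], [255, 0, 0, -0.03, 0, 0, 0], [255, 0, 0, -0.055, 0, 0, 0], [255, 0.001, -0.02, -0.06, 0, 0, 0], [255, 0.002, -0.06, -0.06, 0, 0, 0], [255, 0.0025, -0.1, -0.06, 0, 0, 0], [255, 0.0025, -0.13, -0.06, 0, 0, 0], [255, 0.0025, -0.142, -0.06, 0, 0, 0], [255, 0.0025, -0.142, -0.05, 0, 0, 0], [255, 0.0025, -0.142, -0.03, 0, 0, 0], [255, 0.0025, -0.142, -0.016, 0, 0, 0], [255, 0.0025, -0.142, -0.013, 0, 0, 0]]]'

```text
clock: 10.3
tcp_pos: [0.4678, -0.0978, 0.0159]
orientation: [-0.0, 0.707, 0.707, -0.0]
wrist_force: [-5.8, 2.4, 19.2]
finger_gap: 0.0512
grip_force: 54.9
```

Emit:
drive_tool --deltas '[[[255, 0, 0, 0, 0, 0, 0], [255, 0, 0, 0, 0, 0, 0], [255, 0, 0, 0, 0, 0, 0]]]'

```text
clock: 10.68
tcp_pos: [0.4677, -0.0979, 0.0163]
orientation: [0.0, 0.707, 0.707, 0.0]
wrist_force: [0.2, -0.7, -3.5]
finger_gap: 0.0513
grip_force: 53.5
```

Emit:
drive_tool --deltas '[[[255, 0, 0, 0.0005, 0, 0, 0], [255, 0, 0, 0.001, 0, 0, 0], [255, 0, 0, 0.001, 0, 0, 0]]]'

```text
clock: 11.05
tcp_pos: [0.4677, -0.098, 0.016]
orientation: [0.0, 0.707, 0.707, 0.0]
wrist_force: [-3.0, 0.5, 5.4]
finger_gap: 0.0511
grip_force: 54.1
```

Emit:
drive_tool --deltas '[[[60, 0, 0, 0, 0, 0, 0], [0, 0, 0, 0, 0, 0, 0], [0, 0, 0, 0, 0, 0, 0], [0, 0, 0, -0.02, 0, 0, 0], [0, 0, 0, -0.07, 0, 0, 0], [0, 0, 0, -0.12, 0, 0, 0], [0, -0.04, -0.001, -0.12, 0, 0, 0], [0, -0.09, -0.002, -0.12, 0, 0, 0], [0, -0.13, -0.003, -0.12, 0, 0, 0], [0, -0.1485, -0.0037, -0.12, 0, 0, 0], [0, -0.1485, -0.0037, -0.12, 0, 0, 0], [0, -0.1485, -0.0037, -0.12, 0, 0, 0]]]'

```text
clock: 12.55
tcp_pos: [0.4635, -0.2451, 0.135]
orientation: [-0.001, 0.707, 0.707, 0.0]
wrist_force: [-0.7, -0.2, -0.8]
finger_gap: 0.0858
grip_force: 0.0
```

```bash
python3 - <<'E'
from h import *
t,_=snap('top'); cv2.imwrite('pics/c.png',cv2.resize(t[170:290,240:420,::-1],None,fx=4,fy=4,interpolation=cv2.INTER_CUBIC))
E
```

```text
(no output)
```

View pics/c.png

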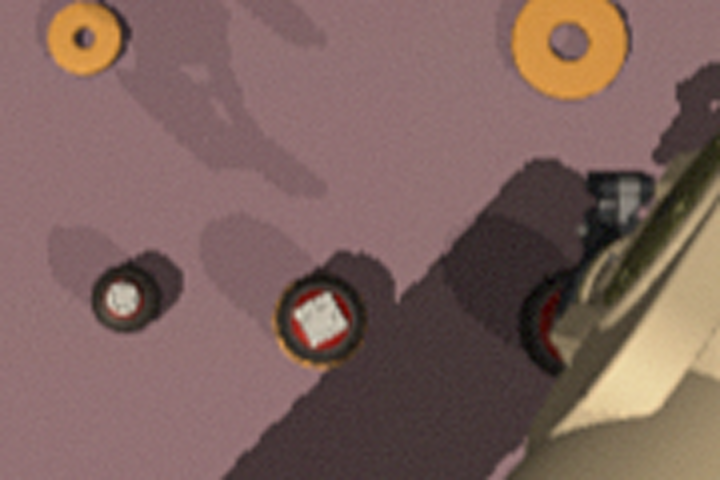

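bowl_m sits on pad_m, plaque at crop (320,320), with an even tan rim showing. Now the large bowl.

Emit:
drive_tool --deltas '[[[0, 0, 0, 0.05, 0, 0, 0], [0, 0, 0, 0.09, 0, 0, 0], [0, 0, 0, 0.118, 0, 0, 0], [0, 0, 0, 0.127, 0, 0, 0], [0, 0, 0, 0.129, 0, 0, 0], [255, 0, 0, 0.129, 0, 0, 0], [255, 0, 0, 0.129, 0, 0, 0], [255, 0, 0, 0.129, 0, 0, 0], [255, 0, 0, 0.129, 0, 0, 0], [255, 0, 0, 0.129, 0, 0, 0]]]' --newtons 70

```text
clock: 13.85
tcp_pos: [0.4644, -0.2468, 0.0081]
orientation: [0.001, 0.707, 0.707, 0.0]
wrist_force: [-1.8, 1.5, 4.7]
finger_gap: 0.0639
grip_force: 75.2
```

```bash
python3 - <<'E'
from h import *
print(at_z('top',240+320.5/4-.5,170+320.5/4-.5,.060)*1e3)
for n,x,y in(('s',124,299),): print(n,at_z('top',240+(x+.5)/4-.5,170+(y+.5)/4-.5,.042)*1e3)
for n,x,y in(('pl',570,42),('ps',85,38)): print(n,at_z('top',240+(x+.5)/4-.5,170+(y+.5)/4-.5,.011)*1e3)
E
```

```text
[467.02106049 -97.40529048  60.        ]
s [480.52763078  16.3458506   42.        ]
pl [ 632.89216517 -250.07767293   11.        ]
ps [639.24659805  43.83048045  11.        ]
```

Emit:
drive_tool --deltas '[[[255, 0, 0, -0.01, 0, 0, 0], [255, 0, 0, -0.03, 0, 0, 0], [255, 0, 0, -0.055, 0, 0, 0], [255, -0.001, 0.02, -0.06, 0, 0, 0], [255, -0.003, 0.06, -0.06, 0, 0, 0], [255, -0.004, 0.105, -0.06, 0, 0, 0], [255, -0.004, 0.145, -0.06, 0, 0, 0], [255, -0.004, 0.1645, -0.06, 0, 0, 0], [255, -0.004, 0.169, -0.05, 0, 0, 0], [255, -0.004, 0.169, -0.03, 0, 0, 0], [255, -0.004, 0.169, -0.018, 0, 0, 0], [255, -0.004, 0.169, -0.014, 0, 0, 0]]]'

```text
clock: 15.35
tcp_pos: [0.6307, -0.2497, 0.0192]
orientation: [-0.002, 0.707, 0.707, -0.001]
wrist_force: [-5.7, 1.8, 6.1]
finger_gap: 0.0634
grip_force: 79.8
```

Emit:
drive_tool --deltas '[[[255, 0, 0, 0, 0, 0, 0], [255, 0, 0, 0, 0, 0, 0], [255, 0, 0, 0.0005, 0, 0, 0], [255, 0, 0, 0.0005, 0, 0, 0]]]'

```text
clock: 15.85
tcp_pos: [0.6329, -0.2505, 0.02]
orientation: [0.0, 0.707, 0.707, 0.0]
wrist_force: [-0.8, 0.7, -5.3]
finger_gap: 0.0637
grip_force: 79.1
```

Emit:
drive_tool --deltas '[[[255, 0, 0, 0.0005, 0, 0, 0], [255, 0, 0, 0.001, 0, 0, 0], [255, 0, 0, 0.001, 0, 0, 0]]]'

```text
clock: 16.23
tcp_pos: [0.6329, -0.2504, 0.0193]
orientation: [0.0, 0.707, 0.707, 0.0]
wrist_force: [-0.8, 1.1, -1.3]
finger_gap: 0.0634
grip_force: 79.1
```

Emit:
drive_tool --deltas '[[[255, 0, 0, 0.0005, 0, 0, 0], [255, 0, 0, 0.0005, 0, 0, 0]]]'

```text
clock: 16.48
tcp_pos: [0.6329, -0.2504, 0.0192]
orientation: [0.0, 0.707, 0.707, 0.0]
wrist_force: [-3.4, 1.7, 3.8]
finger_gap: 0.0632
grip_force: 79.5
```

Emit:
drive_tool --deltas '[[[60, 0, 0, 0, 0, 0, 0], [0, 0, 0, 0, 0, 0, 0], [0, 0, 0, 0, 0, 0, 0], [0, 0, 0, -0.02, 0, 0, 0], [0, 0, 0, -0.06, 0, 0, 0], [0, 0, 0, -0.12, 0, 0, 0], [0, 0.045, -0.025, -0.12, 0, 0, 0], [0, 0.095, -0.055, -0.12, 0, 0, 0], [0, 0.145, -0.082, -0.12, 0, 0, 0], [0, 0.195, -0.11, -0.12, 0, 0, 0], [0, 0.24, -0.135, -0.12, 0, 0, 0], [0, 0.267, -0.152, -0.12, 0, 0, 0]]]'

```text
clock: 17.98
tcp_pos: [0.4796, 0.0185, 0.1385]
orientation: [0.0, 0.707, 0.708, 0.0]
wrist_force: [1.3, -0.1, 0.3]
finger_gap: 0.0855
grip_force: 0.0
```

```bash
python3 - <<'E'
from h import *
t,_=snap('top'); cv2.imwrite('pics/d.png',cv2.resize(t[150:290,240:420,::-1],None,fx=4,fy=4,interpolation=cv2.INTER_CUBIC)); print(get_state()['tcp_pos'])
E
```

```text
[0.47715855 0.02074163 0.1383408 ]
```

View pics/d.png

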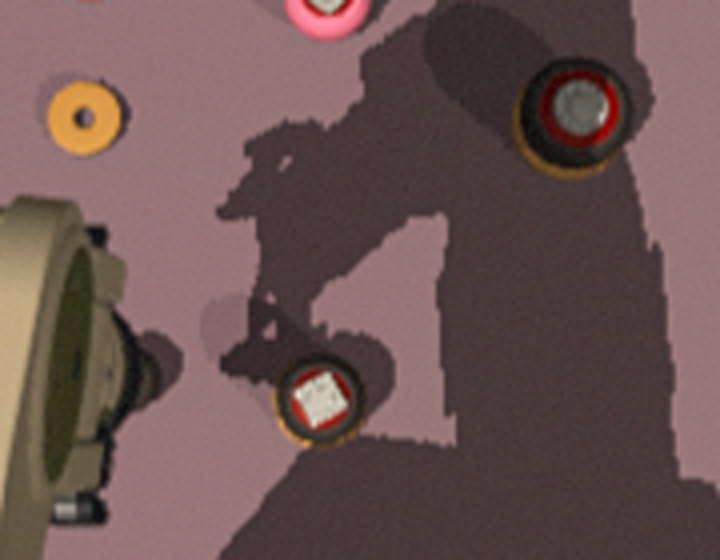

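bowl_l stands on pad_l, medal at crop (581,105). Next I compute its position and settle the arm over bowl_s.

```bash
python3 - <<'E'
from h import *
f=lambda x,y:(240+(x+.5)/4-.5,150+(y+.5)/4-.5)
print(at_z('top',*f(581,105),.068)*1e3,at_z('top',*f(576,113),.042)*1e3,at_z('top',*f(85,118),.011)*1e3)
E
```

```text
[ 633.67068555 -249.31619731   68.        ] [ 633.29795889 -249.75619631   42.        ] [639.24659805  43.83048045  11.        ]
```

Emit:
drive_tool --deltas '[[[0, 0, 0, 0.04, 0, 0, 0], [0, 0, 0, 0.06, 0, 0, 0], [0, 0, 0, 0.06, 0, 0, 0], [0, 0, 0, 0.06, 0, 0, 0]]]' --newtons 40

```text
clock: 18.52
tcp_pos: [0.4816, 0.0164, 0.0791]
orientation: [0.001, 0.707, 0.707, 0.0]
wrist_force: [0.4, -0.1, -0.4]
finger_gap: 0.0856
grip_force: 0.0
```

Emit:
drive_tool --deltas '[[[0, 0, 0, 0.03, 0, 0, 0], [0, 0, 0, 0.06, 0, 0, 0], [0, 0, 0, 0.073, 0, 0, 0], [0, 0, 0, 0.077, 0, 0, 0], [0, 0, 0, 0.077, 0, 0, 0], [255, 0, 0, 0.077, 0, 0, 0], [255, 0, 0, 0.077, 0, 0, 0], [255, 0, 0, 0.077, 0, 0, 0], [255, 0, 0, 0.077, 0, 0, 0], [255, 0, 0, 0.077, 0, 0, 0]]]'

```text
clock: 19.77
tcp_pos: [0.4812, 0.0166, 0.002]
orientation: [0.0, 0.707, 0.707, 0.0]
wrist_force: [-1.5, 0.7, 5.3]
finger_gap: 0.0394
grip_force: 39.6
```

Emit:
drive_tool --deltas '[[[255, 0, 0, -0.01, 0, 0, 0], [255, 0, 0, -0.03, 0, 0, 0], [255, 0, 0, -0.055, 0, 0, 0], [255, 0.004, 0.02, -0.06, 0, 0, 0], [255, 0.011, 0.06, -0.06, 0, 0, 0], [255, 0.018, 0.105, -0.06, 0, 0, 0], [255, 0.025, 0.14, -0.06, 0, 0, 0], [255, 0.027, 0.155, -0.06, 0, 0, 0], [255, 0.027, 0.158, -0.05, 0, 0, 0], [255, 0.027, 0.158, -0.03, 0, 0, 0], [255, 0.027, 0.158, -0.018, 0, 0, 0], [255, 0.027, 0.158, -0.014, 0, 0, 0]]]'

```text
clock: 21.28
tcp_pos: [0.6372, 0.0436, 0.014]
orientation: [-0.001, 0.707, 0.707, -0.001]
wrist_force: [-0.5, 0.3, -1.4]
finger_gap: 0.0392
grip_force: 40.7
```

Emit:
drive_tool --deltas '[[[255, 0, 0, 0, 0, 0, 0], [255, 0, 0, 0, 0, 0, 0], [255, 0, 0, 0.0005, 0, 0, 0], [255, 0, 0, 0.0005, 0, 0, 0]]]'

```text
clock: 21.78
tcp_pos: [0.639, 0.0436, 0.0151]
orientation: [0.0, 0.707, 0.707, 0.0]
wrist_force: [-0.3, -0.2, -2.0]
finger_gap: 0.0396
grip_force: 40.7
```

Emit:
drive_tool --deltas '[[[255, 0, 0, 0.0005, 0, 0, 0], [255, 0, 0, 0.001, 0, 0, 0], [255, 0, 0, 0.001, 0, 0, 0]]]'

```text
clock: 22.15
tcp_pos: [0.6387, 0.0436, 0.0137]
orientation: [-0.0, 0.707, 0.707, -0.0]
wrist_force: [0.4, -0.7, -1.0]
finger_gap: 0.0395
grip_force: 40.7
```

Emit:
drive_tool --deltas '[[[255, 0, 0, 0.0005, 0, 0, 0], [255, 0, 0, 0.0005, 0, 0, 0]]]'

```text
clock: 22.4
tcp_pos: [0.6387, 0.0436, 0.0132]
orientation: [-0.0, 0.707, 0.707, -0.0]
wrist_force: [0.5, 0.4, -1.6]
finger_gap: 0.0395
grip_force: 40.7
```

Emit:
drive_tool --deltas '[[[255, 0, 0, 0.0005, 0, 0, 0], [255, 0, 0, 0.0005, 0, 0, 0]]]'

```text
clock: 22.65
tcp_pos: [0.6388, 0.0436, 0.0131]
orientation: [0.0, 0.707, 0.707, 0.0]
wrist_force: [-1.9, -0.8, 1.4]
finger_gap: 0.0393
grip_force: 40.9
```

Contact (−1.6 to +1.4 N). Release, rise, and retreat for a final look.

Emit:
drive_tool --deltas '[[[90, 0, 0, 0, 0, 0, 0], [40, 0, 0, 0, 0, 0, 0], [10, 0, 0, 0, 0, 0, 0], [10, 0, 0, -0.02, 0, 0, 0], [10, 0, 0, -0.06, 0, 0, 0], [10, 0, 0, -0.12, 0, 0, 0], [10, 0, 0, -0.17, 0, 0, 0], [10, 0.04, -0.04, -0.17, 0, 0, 0], [10, 0.08, -0.08, -0.17, 0, 0, 0], [10, 0.12, -0.12, -0.17, 0, 0, 0], [10, 0.15, -0.15, -0.17, 0, 0, 0], [10, 0.15, -0.15, -0.17, 0, 0, 0]]]'

```text
clock: 24.15
tcp_pos: [0.4865, 0.1954, 0.1832]
orientation: [-0.0, 0.706, 0.709, -0.0]
wrist_force: [0.3, -0.4, -0.2]
finger_gap: 0.082
grip_force: 0.0
```

```bash
python3 - <<'E'
from h import *
t,_=snap('top'); s,_=snap('side'); r=lambda a,f:cv2.resize(a[...,::-1],None,fx=f,fy=f,interpolation=cv2.INTER_CUBIC)
cv2.imwrite('pics/e.png',r(t[125:275,235:415],4)); cv2.imwrite('pics/f.png',r(s[100:400,200:520],1.9))
E
```

```text
(no output)
```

View pics/e.png

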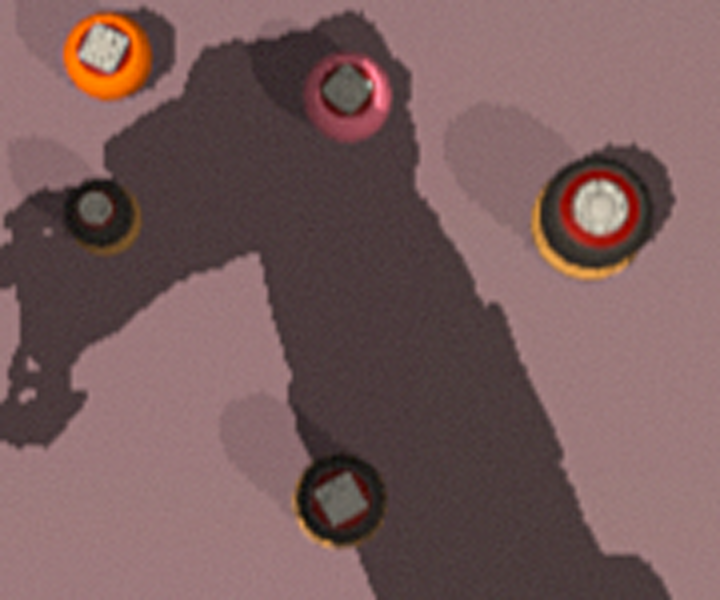

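View pics/f.png

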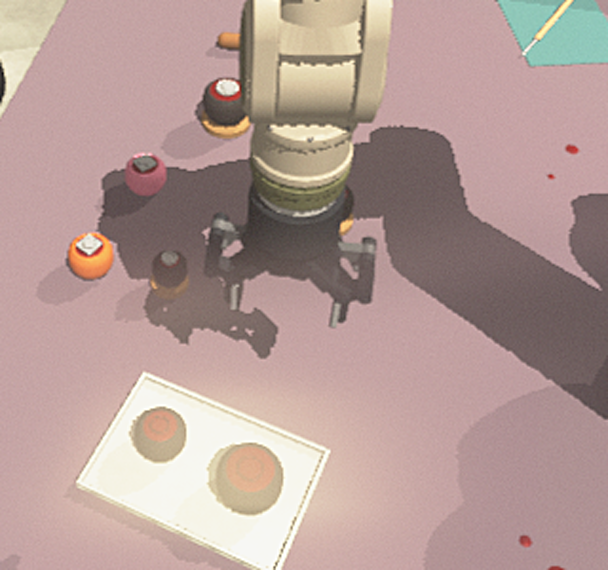

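All bowls stand upright on their pads and in the tray. The bezel of bowl_s is at (95,209) in the enlarged crop, its outline centre at (100,214).

```bash
python3 - <<'E'
from h import *
f=lambda x,y:(235+(x+.5)/4-.5,125+(y+.5)/4-.5)
g=np.array([[639.3,43.8],[639.3,43.8],[633.3,-250.1],[467.3,-97.4]])
a=np.array([at_z('top',*f(*p),z)[:2]*1e3 for p,z in(((95,209),.053),((100,214),.033),((600,208),.068),((342,498),.060))])
print(a.round(1),(a-g).round(1)); ok=(abs(a-g)<2).all(); print(ok)
if ok: print(hand_in())
E
```

```text
[[ 637.8   44. ]
 [ 638.1   43.8]
 [ 631.9 -248.7]
 [ 468.1  -98.6]] [[-1.5  0.2]
 [-1.2  0. ]
 [-1.4  1.4]
 [ 0.8 -1.2]]
True
the job is handed in; nothing more can be done
None
```

I handed the job in at about 24 s: all three silver-piece bowls stand upright on their own ring pads, each within about 2 mm of centre by the top camera. The empty medium bowl is upright in the tray beside the empty large one, and the hammer was not touched.

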